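Lay a pipe offcut in the cradle and hold a thickness gauge on its test band

TASK

Lay the upright pipe offcut on its side in the blue trough of the cradle and let go of it. Then take the pen-shaped thickness gauge out of its wooden stand and hold it upright with its brass nose on the yellow band, right on the top line of the lying pipe, pressing lightly so that the sprung nose is about half-way in, never driven hard against its stop; finish while holding it there, still gripped, for the reading. Leave the reel, bolt and both nuts where they are.

Things in the scene. Friction and masses are not known exactly. Their poses are not given: they have to be found in the camera images.
- pipe_center (a point): Centre (half-way along, on the axis) of a loose grey steel pipe offcut, outer diameter 42 mm, length 85 mm, wall about 4 mm, 0.24 kg; its z axis runs along the pipe. It starts standing on end on the table, centre 42.5 mm up, with the band nearer the upper end.
- pipe: The same pipe; origin at the centre of the end farther from the band, z along the pipe.
- band (a point): Centre, on the pipe's axis, of the yellow painted band that runs right round the pipe; band 12 mm wide, 15 mm from the pipe's centre towards its +z end. When the pipe lies, the spot to gauge is the top of the pipe straight above this point, 21 mm above it.
- cradle: Fixed cradle: a blue angle-iron trough, 104 mm long, open V of 90 degrees, on a steel web and a foot plate 130 x 76 x 8 mm. Origin at the underside's centre, x along the trough, z up. Inner corner of the V 45 mm above the table, its edges 63 mm high and 41 mm apart outside, so fingers pass beside a lying pipe.
- cradle_seat (a point): Where the pipe's centre comes to lie when it rests centrally in the trough: above the trough's middle, 75 mm above the table. x along the trough. Either way round is right.
- stand: Fixed wooden block 90 x 90 mm, 66 mm high, origin at the underside's centre, with an upright round hole of 20 mm diameter, 62 mm deep, in the middle of its top; the gauge stands in it.
- gauge_grip (a point): Middle of the grip of the loose round pen gauge (0.12 kg), z up along it, 100 mm above the table at the start. Grey grip 18 mm in diameter from 30 mm below to 28 mm above this point, then a black cap to 34 mm above. Below the grip: black flange 28 mm wide, 4 mm thick; 16 mm sleeve 40 mm long; brass nose whose tip lies 89 mm below this point when free.
- gauge: The same gauge; origin on its axis at the lower end of the sleeve, 74 mm below the grip's middle, z up along it. It starts upright in the stand, flange resting on the block; lift it straight up at least 60 mm to clear the hole.
- nose (a joint): How far the sprung nose is pushed into the sleeve: 0 free, 0.008 m at its stop. The spring takes 2 N to start and 6 N at the stop (500 N/m), 4 N half-way; a red ring on the nose vanishes into the sleeve at about half-way.
- nose_tip (a point): Lowest point of the brass nose, on the gauge's axis (moves with the nose).
- line_reel: White line reel, 46 mm across, 33 mm high; leave alone. Origin under its centre.
- nut_small: Rusty hexagon nut, 30 mm across, 13 mm high; leave alone. Origin under its centre.
- bolt: Grey bolt standing on its head, 70 mm high, 29 mm across; leave alone. Origin under its centre.
- nut: Rusty hexagon nut, 34 mm across, 14 mm high; leave alone. Origin under its centre.

How it is judged:
By the outcome, as a careful person would: the job done as asked, in the order asked, and still so for the second after the job is handed in, while the arm keeps its last pose, push and grip.
It also fails if it takes over 54 s, if anything falls off the work surface, if the arm or the gripper's body presses on something with over 40 N, if the wrist force passes 120 N, or if a joint passes its speed limit or range.

ROBOT

A 6-joint arm with a two-finger parallel gripper is mounted at the origin on a cart in front of the work surface, level with it; the furniture and walls round the work are solid. World frame = base frame: x ahead of the robot, y to its left, z up, the work surface at z = 0. Lengths are in m, angles in degrees, forces in N, time in s.
With the tool pointing down it reaches from about 0.325 to 0.75 m from the base axis. Payload 7.6 kg.
Tool frame: the origin (TCP) lies between the finger pads; the fingertips stand 11 mm ahead of it and the grasp point (between the pads) lies 8 mm behind it; y points along the fingers, x is the direction in which the jaws open and shut, and the axes are right-handed (so a half turn about y gives the same grasp; the last joint's range is limited). The gripper opens to 85 mm and grips with 20 to 120 N. Pads are 22 mm wide; open, the fingers measure 114 mm over their backs; the gripper's body (76 mm by 85 mm) begins 54 mm behind the grasp point. The pads swing forward as they close: fully open they stand 13 mm farther back than shut.
Start: joints at [-75.017, 2.991, 80.254, -0, 96.75, -4.028], TCP at [0.171, -0.496, 0.242] pointing down, gripper open.
Joint ranges: [-166.34, 166.34], [-52.06, 124.39], [6.96, 135.62], [-60.46, 240.46], [14.63, 156.25], [-167.68, 167.68]. Speed limits (degrees/s): [147.25, 147.25, 172.46, 180, 180, 180].

INTERFACE

Orientations are given as [roll, pitch, yaw] about the fixed x, y, z axes, in that order (R = Rz(yaw) Ry(pitch) Rx(roll)).
In Python, from cell import * gives the robot as it stands. Calls block until the motion is done:
- move_to(position, orientation): joint-space move of the TCP to a pose.
- line_to(position, attitude=None, speed=0.15): straight line of the TCP; attitude=None keeps the orientation; speed is the mean speed in m/s.
- movej(angles): joint-space move.
- command_gripper(opening): finger opening in m; the grip force is fixed at half the most; returns when the fingers have stopped.
- sleep(seconds).
- ik(position, orientation): joint angles nearest the present ones, or None.
- read_state(): the state.
- snapshot(name): name is "side" or "top"; returns the picture (480x640x3 uint8, red, green, blue); there is no depth.
- get_calibration(name): a dict with "intrinsics" (3x3 intrinsics, pixels), "cam_to_world" (4x4, takes a point from camera to world coordinates). Camera axes: x right, y down, z forward; pixel columns grow to the right and rows downward; lengths in m; the calibration is good to about 2 mm. A picture is of the moment at which its call begins. get_calibration takes no time and is no camera call.
A pose or a line that the arm cannot do raises Unreachable and nothing moves.
- hand_in(): hands the job in, once; it reports no verdict.
Trained networks look in the newest picture that a camera, given by its name, has taken for a name from the list of things; names that differ only in an ending like _2 or _b are one class to them, and where a whole thing is asked for, a point or a joint stands for the part that bears it (a point fixed in the world has none). Each returns a list of dicts, best first, with "confidence" (0 to 1); they miss things now and then, are a little off and sometimes report something else, mostly with a low value. They report only what shows in the picture. A call takes as long as a camera call.
- recognise(thing, camera): "at" ([row, column] in pixels, amid what is visible of it).
- spot_point(thing, camera): "at" ([row, column] in pixels: a listed point, or the origin of a listed thing).
The state is a dict: "time": time; "joint_positions": joint angles; "joint_vel": joint speeds; "joint_torque": joint torques, N m; "eef_pos": TCP position; "tcp_rot": TCP orientation; "contact_force": force on the tool from outside, world axes, zero at the start; "torque": the same for the moment, N m; "finger_gap": finger opening in m.
Only numpy, scipy, OpenCV 4.12 (cv2) and the standard library are available. Lean on these libraries where they do the work, as an engineer would, in place of code of your own. Each camera call takes 0.05 s, during which the arm holds its last target.

## Working session

There is one attempt and no reset: what is moved stays moved. The work goes in short steps, each a Python script; the robot and the scene stay as the last script left them, time stands still between calls to the robot, and variables do not carry over. Pictures are saved under pics/ and viewed, and the job is handed in when it is done.

```bash
mkdir -p pics; ls; python3 - <<'E'
from cell import *
import cv2
for c in ("side","top"):
    im=snapshot(c); cv2.imwrite(f"pics/{c}0.png",im[:,:,::-1])
    k=get_calibration(c); print(c,k["intrinsics"],k["cam_to_world"])
    for t in ("pipe_center","band","cradle_seat","cradle","stand","gauge_grip","gauge","line_reel","nut_small","bolt","nut"):
        r=spot_point(t,c); print(t,[(x["at"],round(x["confidence"],2)) for x in r[:2]])
print(read_state())
E
```

```text
pics
side [[469.22154148   0.         310.87715476]
 [  0.         469.22154148 236.9379436 ]
 [  0.           0.           1.        ]] [[ 0.98429241 -0.09763635  0.14709045  0.42809451]
 [-0.17570135 -0.4603489   0.87017695 -0.58809894]
 [-0.01724798 -0.88235256 -0.47027277  0.4676714 ]
 [ 0.          0.          0.          1.        ]]
pipe_center [([336.0, 283.9], 0.69)]
band [([323.7, 281.6], 0.96)]
cradle_seat [([241.4, 268.3], 0.71)]
cradle [([277.2, 273.6], 0.74), ([316.4, 356.0], 0.31)]
stand [([216.6, 277.7], 0.59)]
gauge_grip [([176.0, 276.9], 0.49)]
gauge [([236.2, 339.5], 0.6)]
line_reel [([232.1, 336.6], 0.63)]
nut_small [([257.2, 337.2], 0.61), ([334.6, 283.5], 0.35)]
bolt [([297.6, 353.0], 0.66), ([214.4, 278.6], 0.55)]
nut [([316.7, 358.7], 0.57)]
top [[562.84058722   0.         321.67519823]
 [  0.         562.84058722 238.0896807 ]
 [  0.           0.           1.        ]] [[ 0.01921352 -0.99413591  0.10641722  0.4658429 ]
 [-0.99960332 -0.01690813  0.02252381  0.14292982]
 [-0.02059241 -0.10680777 -0.99406642  0.94163165]
 [ 0.          0.          0.          1
[... 402 characters left out ...]
23.2, 423.8], 0.46)]
{'time': 1.2, 'joint_positions': array([-7.50173335e+01,  2.99112793e+00,  8.02561333e+01, -8.26403465e-04,
        9.67491351e+01, -4.02832280e+00]), 'joint_vel': array([-0.02040122, -0.03982813,  0.009937  ,  0.06003096, -0.04067668,
        0.00608817]), 'joint_torque': array([ 2.89879117e-04, -3.81536329e+01, -3.60309541e+01, -1.13317301e-04,
        1.73699432e-04,  2.80302459e-06]), 'eef_pos': array([ 0.1710355 , -0.49636957,  0.24230364]), 'tcp_rot': array([-9.00010718e+01, -3.53719971e-03, -7.09891078e+01]), 'contact_force': array([-0.21010033,  0.01687325, -0.69874773]), 'torque': array([-0.0038992 , -0.01333216, -0.02102015]), 'finger_gap': 0.08559110196502268}
```

View pictures.

View pics/side0.png

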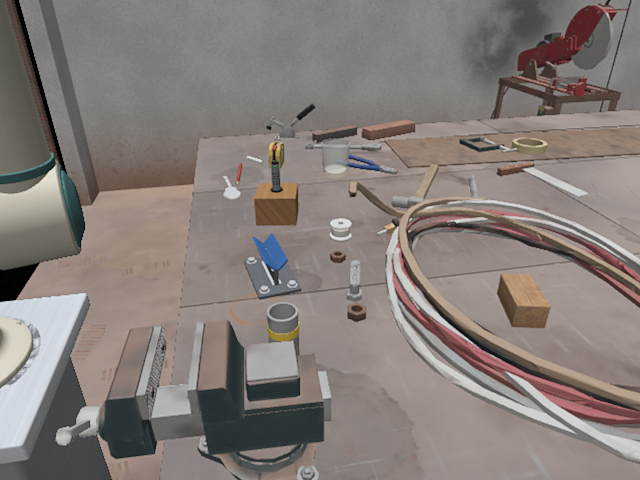

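View pics/top0.png

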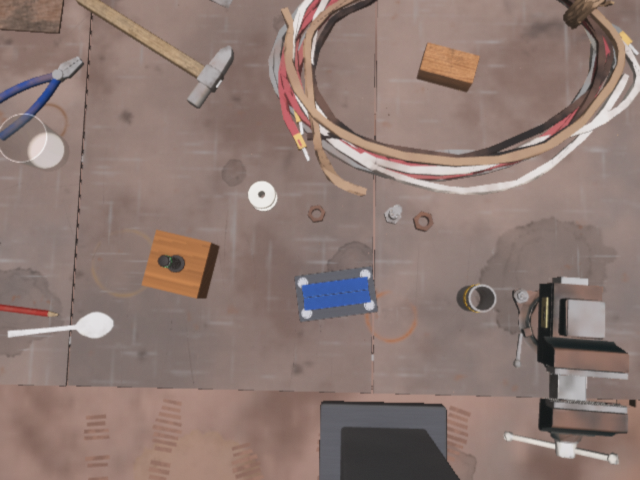

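```bash
cat > h.py <<'E'
import numpy as np, cv2
from cell import *
def ray(c,at):
    k=get_calibration(c);K=k["intrinsics"];T=k["cam_to_world"]
    d=T[:3,:3]@np.linalg.solve(K,[at[1],at[0],1]);return T[:3,3],d
def atz(c,at,z):
    o,d=ray(c,at);return o+d*(z-o[2])/d[2]
def tri(a,b):
    A=0;B=0
    for c,at in (("side",a),("top",b)):
        o,d=ray(c,at);d=d/np.linalg.norm(d);P=np.eye(3)-np.outer(d,d);A=A+P;B=B+P@o
    return np.linalg.solve(A,B)
def proj(c,p):
    k=get_calibration(c);T=np.linalg.inv(k["cam_to_world"]);q=k["intrinsics"]@(T[:3,:3]@np.asarray(p)+T[:3,3]);return q[1]/q[2],q[0]/q[2]
E
python3 - <<'E'
from h import *
np.set_printoptions(precision=4,suppress=True)
print("pipe",tri((336,283.9),(298.4,473.5)),atz("top",(298.4,473.5),.0425),atz("side",(336,283.9),.0425))
print("band",tri((323.7,281.6),(299.7,474.7)),atz("top",(299.7,474.7),.0575))
print("seat",tri((241.4,268.3),(292.9,332.4)),atz("top",(292.9,332.4),.075),atz("side",(241.4,268.3),.075))
print("cradle",tri((277.2,273.6),(292.7,335.6)),atz("top",(292.7,335.6),0))
print("stand",tri((216.6,277.7),(268.2,185)),atz("top",(268.2,185),0))
print("grip",tri((176,276.9),(263.6,169.9)),atz("top",(263.6,169.9),.1),atz("side",(176,276.9),.1))
t=cv2.imread("pics/top0.png");s=cv2.imread("pics/side0.png")
a=cv2.resize(t[255:340,440:540],None,fx=4,fy=4,interpolation=2)
b=cv2.resize(t[255:340,285:385],None,fx=4,fy=4,interpolation=2)
c=cv2.resize(t[220:305,130:230],None,fx=4,fy=4,interpolation=2)
d=cv2.resize(s[135:220,230:330],None,fx=4,fy=4,interpolation=2)
e=cv2.resize(s[290:375,230:330],None,fx=4,fy=4,interpolation=2)
cv2.imwrite("pics/z0.png",np.vstack([np.hstack([a,b]),np.hstack([c,d])])[:600*2:])
im=np.vstack([np.hstack([a,b]),np.hstack([c,d])]);print(im.shape)
cv2.imwrite("pics/z0.png",cv2.resize(im,(706,600)))
E
```

```text
pipe [ 0.4719 -0.0788  0.0414] [ 0.4704 -0.0784  0.0425] [ 0.4734 -0.0802  0.0425]
band [ 0.4699 -0.0759  0.0608] [ 0.4683 -0.0766  0.0575]
seat [0.4749 0.1445 0.0713] [0.4744 0.1445 0.075 ] [0.4749 0.1376 0.075 ]
cradle [ 0.4779  0.1392 -0.0012] [0.4756 0.1393 0.    ]
stand [ 0.5144  0.3932 -0.0007] [0.5118 0.3932 0.    ]
grip [0.5166 0.3895 0.1001] [0.5134 0.3897 0.1   ] [0.5199 0.3898 0.1   ]
(680, 800, 3)
```

View pics/z0.png

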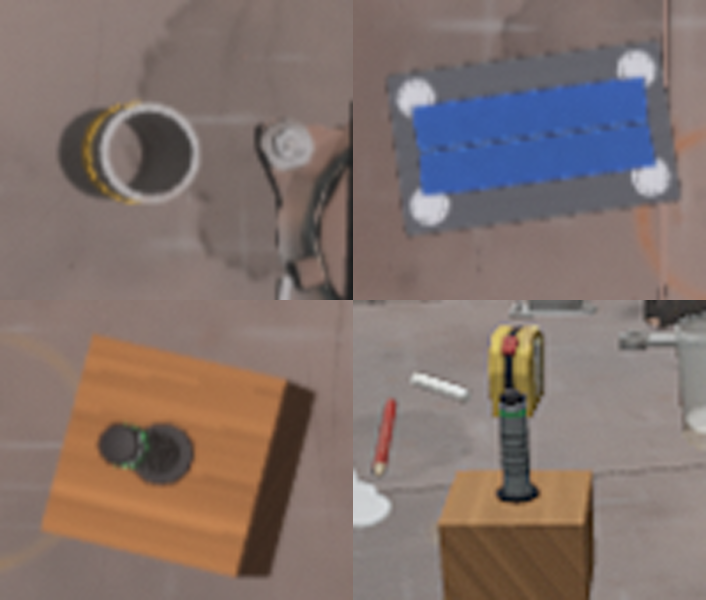

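```bash
python3 - <<'E'
from h import *
np.set_printoptions(precision=4,suppress=True)
print("pipe",atz("top",(298.1,482.5),.085))
f=lambda x,y:(255+y/3.53,285+(x-353)/3.53)
C=[atz("top",f(*p),.063) for p in ((412,108),(645,78),(656,165),(422,196))]
print("trough",np.mean(C,0)); e=[C[1]-C[0],C[2]-C[3]];print([np.degrees(np.arctan2(v[1],v[0])) for v in e],[np.linalg.norm(v) for v in e],np.linalg.norm(C[3]-C[0]))
F=[atz("top",f(*p),.008) for p in ((387,77),(660,42),(681,200),(408,236))]
print("foot",np.mean(F,0)); e=[F[1]-F[0],F[2]-F[3]];print([np.degrees(np.arctan2(v[1],v[0])) for v in e],[np.linalg.norm(v) for v in e])
print("stand",atz("top",(264.2,176.6),.066)); print("cap",atz("top",(260.5,164.6),.134),"flange",atz("top",(220+153/3.53,130+165/3.53),.070))
s=cv2.imread("pics/side0.png")
a=cv2.resize(s[225:310,230:330],None,fx=4,fy=4,interpolation=2)
b=cv2.resize(s[290:375,230:330],None,fx=4,fy=4,interpolation=2)
cv2.imwrite("pics/z1.png",np.hstack([a,b]))
E
```

```text
pipe [ 0.4709 -0.0815  0.085 ]
trough [0.4734 0.1386 0.063 ]
[np.float64(-81.61569014764747), np.float64(-81.3904239995939)] [np.float64(0.10359786759537333), np.float64(0.10359591224724911)] 0.03878052774398862
foot [0.4731 0.1383 0.008 ]
[np.float64(-81.65328265627771), np.float64(-81.41761606731677)] [np.float64(0.12921113582225277), np.float64(0.128153380749447)]
stand [0.5146 0.3891 0.066 ]
cap [0.5159 0.3877 0.134 ] flange [0.5157 0.3878 0.07  ]
```

View pics/z1.png

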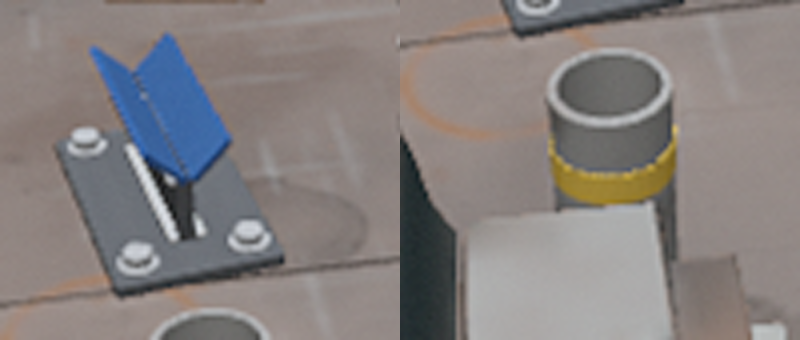

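```bash
cat >> h.py <<'E'
from scipy.spatial.transform import Rotation as Ro
def ori(roll,yaw): return [roll,0,yaw]
def tcp(G,o): return np.asarray(G)+0.008*Ro.from_euler("xyz",o,degrees=True).apply([0,1,0])
E
python3 - <<'E'
from h import *
np.set_printoptions(precision=3,suppress=True)
print("pipe side",atz("side",(312,282.25),.085))
f=lambda x,y:(225+y/4,230+x/4)
print("trough side",np.mean([atz("side",f(*p),.063) for p in ((93,46),(165,35),(230,140),(184,182))],0))
print("vise anvil",tri((362,272),(319,583)),"jaw",tri((321,228),(340,540)))
P=np.array([.472,-.081,0]);S=np.array([.473,.1385,0])
u=np.array([np.cos(np.radians(98.5)),np.sin(np.radians(98.5)),0])
for y0 in (0,180):
  for th in (15,20,30,45):
    s=lambda r,y:([r,0,y] if y0==0 else [-180-r,0,y-180])
    for nm,G,o in (("pick",P+[0,0,.05],s(-90-th,0)),("above",P+[0,0,.2],s(-90-th,0)),("place",S+[0,0,.079]-u*.0075,s(-th,8.5)),("pabove",S+[0,0,.2]-u*.0075,s(-th,8.5))):
      o=list(o); q=ik(tcp(G,o),o); print(y0,th,nm,o,q)
Gp=[.515,.3885,.1]
for yw in (-90,-45,0,45,90): print(yw,ik(tcp(Gp,[-90,0,yw]),[-90,0,yw]),ik(tcp([.473,.12,.185],[-90,0,yw]),[-90,0,yw]))
E
```

```text
pipe side [ 0.473 -0.082  0.085]
trough side [0.479 0.13  0.063]
vise anvil [ 0.446 -0.214  0.122] jaw [ 0.409 -0.149  0.132]
0 15 pick [-105, 0, 0] [ -6.105   5.255 102.875 -15.801  70.929  -1.036]
0 15 above [-105, 0, 0] [ -6.105  -4.148  94.111 -14.918  88.459  -5.908]
0 15 place [-15, 0, 8.5] [-17.081  29.441  94.809  62.753 101.483 -40.466]
0 15 pabove [-15, 0, 8.5] [-17.081  16.277  94.787  65.807 107.228 -28.207]
0 20 pick [-110, 0, 0] [ -3.467   5.864 103.118 -21.163  71.021   3.487]
0 20 above [-110, 0, 0] [ -3.467  -3.916  94.683 -19.973  88.094  -2.996]
0 20 place [-20, 0, 8.5] [-16.401  26.516  95.602  59.602  98.816 -38.976]
0 20 pabove [-20, 0, 8.5] [-16.401  13.966  94.699  62.133 105.39  -26.964]
0 30 pick [-120, 0, 0] [  1.546   8.095 103.235 -31.626  72.396  12.335]
0 30 above [-120, 0, 0] [  1.546  -2.704  95.761 -30.006  88.125   2.867]
0 30 place [-30, 0, 8.5] [-14.454  20.943  96.991  53.044  93.679 -35.392]
0 30 pabove [-30, 0, 8.5] [-14.454   9.653  94.407  54.583 101.897 -24.099]
0 45 pick [-135, 0, 0] [  8.02   13.718 102.487 -45.923  77.072  24.279]
0 45 ab
[... 1017 characters left out ...]
  77.072 -155.721]
180 45 above [-45, 0, -180] None
180 45 place [-135, 0, -171.5] [-10.08   13.656  98.499  42.174  86.676 151.568]
180 45 pabove [-135, 0, -171.5] [-10.08    4.209  93.702  42.503  97.229 161.153]
-90 [ 33.751  27.332  68.789  -0.     83.879 123.751] [ 9.899 -1.323 92.087 -0.    89.236 99.899]
-45 [33.751 27.332 68.789  0.    83.879 78.751] [ 9.899 -1.323 92.087  0.    89.236 54.899]
0 [33.751 27.332 68.789  0.    83.879 33.751] [ 9.899 -1.323 92.087  0.    89.236  9.899]
45 [ 33.751  27.332  68.789   0.     83.879 -11.249] [  9.899  -1.323  92.087   0.     89.236 -35.101]
90 [ 33.751  27.332  68.789   0.     83.879 -56.249] [  9.899  -1.323  92.087   0.     89.236 -80.101]
```

```bash
python3 - <<'E'
from h import *
np.set_printoptions(precision=4,suppress=True)
print("trough side",atz("side",(248.25,270.4),.063))
P=np.array([.472,-.0815,0]);o=[-120,0,0]
a=Ro.from_euler("xyz",o,degrees=True).apply([0,1,0])
move_to(tcp(P+[0,0,.05]-a*.12,o),o)
line_to(tcp(P+[0,0,.05],o),speed=.12)
print(read_state()["contact_force"],read_state()["eef_pos"])
cv2.imwrite("pics/s1.png",snapshot("side")[:,:,::-1])
cv2.imwrite("pics/t1.png",snapshot("top")[:,:,::-1])
print(read_state()["time"])
E
```

```text
trough side [0.4775 0.1338 0.063 ]
[-0.0191  0.9182  0.5161] [ 0.4725 -0.0853  0.0438]
4.5
```

View pics/s1.png

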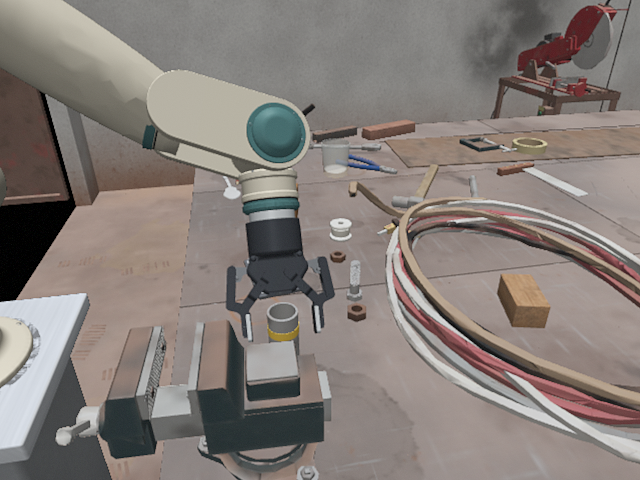

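View pics/t1.png

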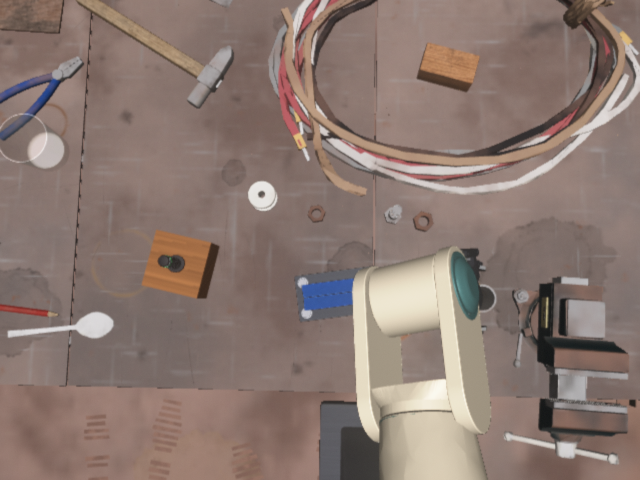

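```bash
python3 - <<'E'
from h import *
np.set_printoptions(precision=4,suppress=True)
command_gripper(0.03); s=read_state(); print(s["finger_gap"],s["contact_force"],s["time"],s["eef_pos"])
P=np.array([.472,-.0815,0]);o=[-120,0,0]
line_to(tcp(P+[0,0,.22],o),speed=.15)
S=np.array([.474,.1375,0]);u=np.array([np.cos(np.radians(98.5)),np.sin(np.radians(98.5)),0])
o=[-30,0,8.5]
move_to(tcp(S+[0,0,.2]-u*.0075,o),o)
s=read_state(); print(s["finger_gap"],s["contact_force"],s["time"],s["eef_pos"])
cv2.imwrite("pics/s2.png",snapshot("side")[:,:,::-1])
cv2.imwrite("pics/t2.png",snapshot("top")[:,:,::-1])
E
```

```text
0.04081942570589106 [-0.1306  1.2351  3.0064] 4.9833 [ 0.4722 -0.0854  0.0434]
0.04086145883521567 [-0.9767  0.3972 -2.3713] 7.5917 [0.4739 0.1369 0.1956]
```

View pics/s2.png

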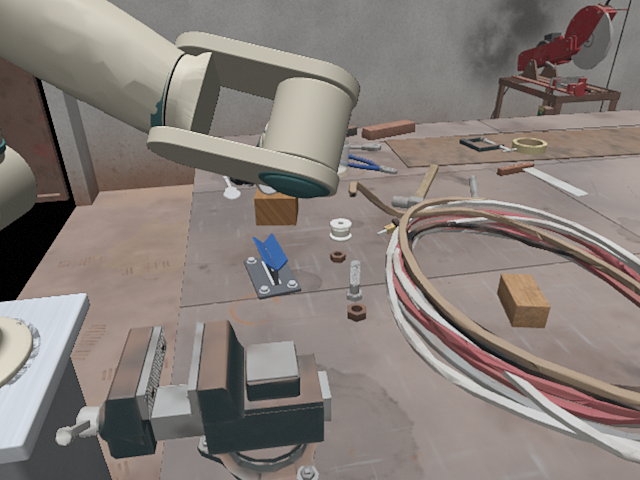

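View pics/t2.png

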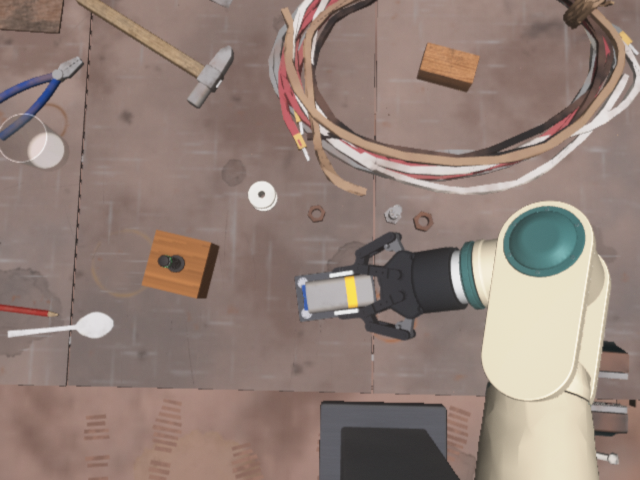

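```bash
python3 - <<'E'
from h import *
S=np.array([.474,.1375,0]);u=np.array([np.cos(np.radians(98.5)),np.sin(np.radians(98.5)),0])
for z in (.2,.221): print(z,[np.round(proj("top",S+[0,0,z]+u*k),1) for k in (-.0425,0,.0425)])
t=cv2.imread("pics/t2.png")
cv2.imwrite("pics/z2.png",cv2.resize(t[250:335,285:405],None,fx=6,fy=6,interpolation=2))
E
```

```text
0.2 [array([288.2, 369.7]), array([292.4, 337.6]), array([296.6, 305.5])]
0.221 [array([287.9, 370.8]), array([292.2, 337.7]), array([296.5, 304.6])]
```

View pics/z2.png

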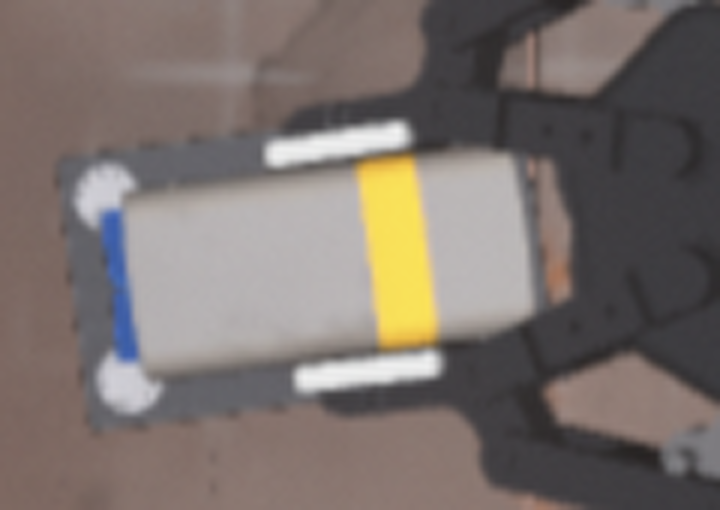

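```bash
python3 - <<'E'
from h import *
np.set_printoptions(precision=3,suppress=True)
S=np.array([.4752,.142,0]);u=np.array([np.cos(np.radians(98.5)),np.sin(np.radians(98.5)),0])
o=[-30,0,8.5]
line_to(tcp(S+[0,0,.11]-u*.0075,o),speed=.12)
f0=read_state()["contact_force"];print(f0,read_state()["time"])
for z in (.098,.094,.091,.088,.086,.084,.082):
    line_to(tcp(S+[0,0,z]-u*.0075,o),speed=.05)
    s=read_state();print(z,s["contact_force"]-f0,s["eef_pos"])
    if np.linalg.norm(s["contact_force"]-f0)>6: break
print(s["time"])
cv2.imwrite("pics/s3.png",snapshot("side")[:,:,::-1])
t=snapshot("top")[:,:,::-1]
cv2.imwrite("pics/z3.png",cv2.resize(t[250:335,285:405],None,fx=6,fy=6,interpolation=2))
E
```

```text
[ 0.51   0.237 -3.696] 8.5917
0.098 [ 0.147 -0.211  0.136] [0.475 0.141 0.094]
0.094 [-0.494 -0.489  0.72 ] [0.475 0.141 0.09 ]
0.091 [-0.333 -0.303  0.875] [0.475 0.141 0.087]
0.088 [ 0.266 -0.285  0.593] [0.475 0.141 0.084]
0.086 [ 0.216 -0.749  0.047] [0.475 0.141 0.082]
0.084 [-1.027 -0.822  0.536] [0.475 0.141 0.08 ]
0.082 [-0.705 -0.88  -0.201] [0.475 0.141 0.078]
10.4833
```

View pics/s3.png

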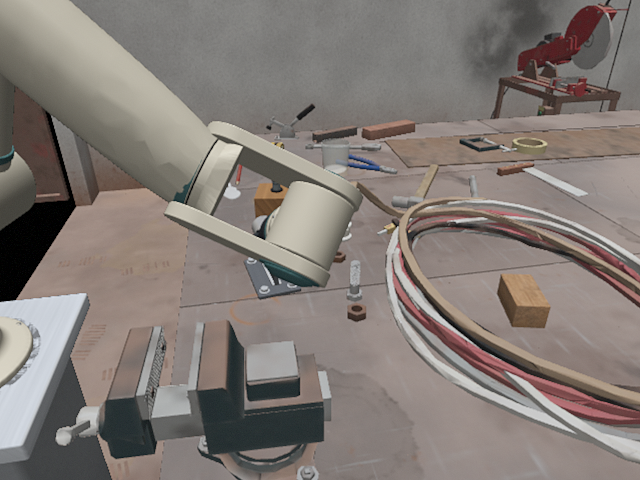

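View pics/z3.png

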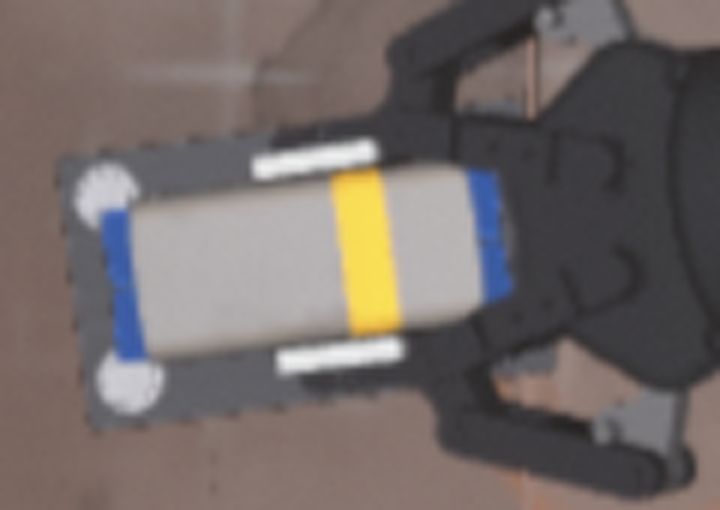

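```bash
python3 - <<'E'
from h import *
np.set_printoptions(precision=3,suppress=True)
S=np.array([.4752,.142,0]);u=np.array([np.cos(np.radians(98.5)),np.sin(np.radians(98.5)),0])
o=[-30,0,8.5]
f0=read_state()["contact_force"]
for z in (.080,.0785,.077,.076):
    line_to(tcp(S+[0,0,z]-u*.0075,o),speed=.04)
    s=read_state();print(z,s["contact_force"]-f0,s["torque"],s["eef_pos"])
    if np.linalg.norm(s["contact_force"]-f0)>5: break
sleep(.1)
command_gripper(0.065);s=read_state();print(s["finger_gap"],s["contact_force"],s["time"])
a=Ro.from_euler("xyz",o,degrees=True).apply([0,1,0])
line_to(s["eef_pos"]-a*.09,speed=.12)
line_to(s["eef_pos"]-a*.09+[0,0,.12],speed=.2)
q=read_state();print(q["joint_positions"],q["time"])
o=[-90,0,45]
move_to([.49,.24,.28],o)
command_gripper(0.06)
print(read_state()["time"])
for c in("side","top"):
    i=snapshot(c)[:,:,::-1];cv2.imwrite(f"pics/{c}4.png",i)
    for t in ("band","pipe_center","gauge_grip"): print(c,t,spot_point(t,c)[:1])
E
```

```text
0.08 [ 0.978 -0.237  0.367] [-0.765 -0.157  0.009] [0.475 0.141 0.076]
0.0785 [1.053 0.144 0.56 ] [-0.818 -0.114  0.   ] [0.475 0.141 0.074]
0.077 [ 0.648 -0.239  0.503] [-0.805 -0.08   0.   ] [0.475 0.141 0.073]
0.076 [0.198 0.136 0.361] [-0.835 -0.091  0.043] [0.475 0.141 0.072]
0.06515050873006069 [-0.483  0.324  0.576] 12.0417
[-21.536  11.771  87.082  53.21  110.651 -23.89 ] 13.6917
14.8083
side band [{'at': [244.4, 267.5], 'confidence': 0.55}]
side pipe_center [{'at': [240.6, 271.7], 'confidence': 0.63}]
side gauge_grip [{'at': [244.7, 266.9], 'confidence': 0.56}]
top band [{'at': [292.2, 343.8], 'confidence': 0.82}]
top pipe_center [{'at': [291.2, 334.1], 'confidence': 0.67}]
top gauge_grip []
```

View pics/side4.png

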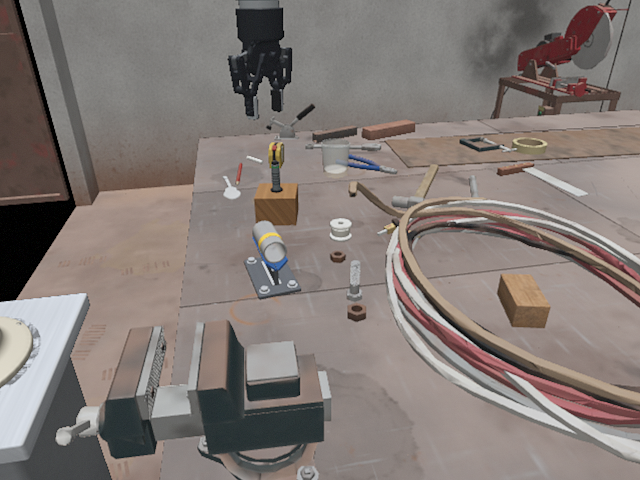

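View pics/top4.png

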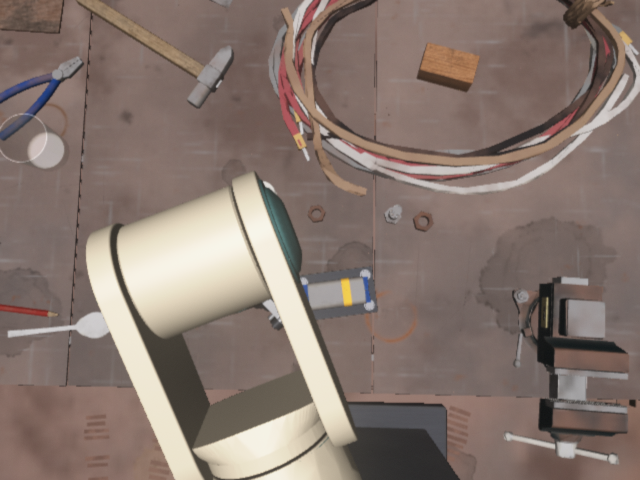

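```bash
python3 - <<'E'
from h import *
np.set_printoptions(precision=4,suppress=True)
o=[-90,0,8.5];G=np.array([.5172,.3885,.101])
move_to(tcp(G+[0,0,.08],o),o)
line_to(tcp(G,o),speed=.12)
cv2.imwrite("pics/s5.png",cv2.resize(snapshot("side")[100:250,180:380,::-1],None,fx=4,fy=4))
cv2.imwrite("pics/t5.png",snapshot("top")[:,:,::-1])
s=read_state();print(s["contact_force"],s["time"],s["eef_pos"])
t=cv2.imread("pics/top4.png")
cv2.imwrite("pics/z4.png",cv2.resize(t[255:340,285:405],None,fx=6,fy=6,interpolation=2))
E
```

```text
[-0.7713 -0.3801 -0.0418] 16.9417 [0.5178 0.3888 0.0945]
```

View pics/s5.png

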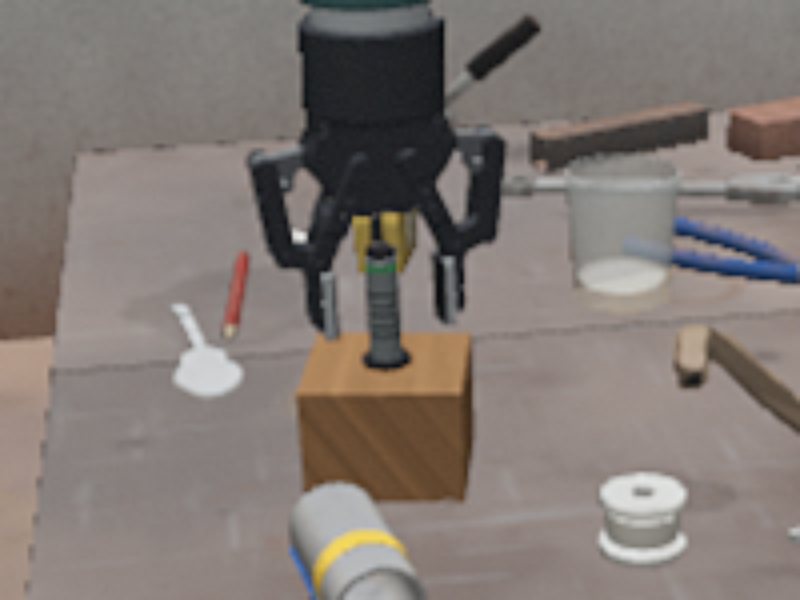

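View pics/z4.png

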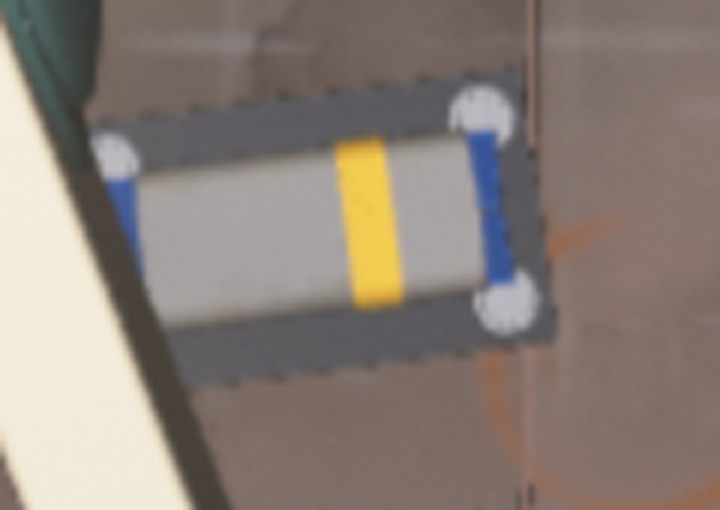

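View pics/t5.png

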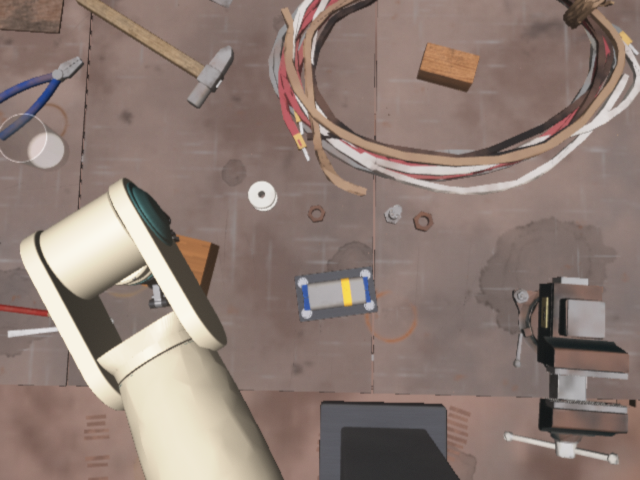

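```bash
python3 - <<'E'
from h import *
np.set_printoptions(precision=4,suppress=True)
print("band top",atz("top",(292.2,346.5),.094),atz("top",(292.2,343.8),.075),"side",atz("side",(244.4,267.5),.075))
o=[-90,0,8.5];G=np.array([.5162,.3885,.101])
line_to(tcp(G,o),speed=.05)
f0=read_state()["contact_force"]
command_gripper(0.005);s=read_state();print(s["finger_gap"],s["contact_force"]-f0,s["torque"],s["time"],s["eef_pos"])
cv2.imwrite("pics/s6.png",cv2.resize(snapshot("side")[100:250,180:380,::-1],None,fx=4,fy=4))
i=cv2.imread("pics/side4.png");cv2.imwrite("pics/z5.png",cv2.resize(i[205:305,230:330],None,fx=6,fy=6,interpolation=2))
E
```

```text
band top [0.4757 0.1234 0.094 ] [0.4758 0.1271 0.075 ] side [0.4725 0.127  0.075 ]
0.016703210832565735 [-0.3752  0.4479  0.3892] [ 0.0958  0.0131 -0.0272] 17.6583 [0.5163 0.3885 0.0931]
```

View pics/s6.png

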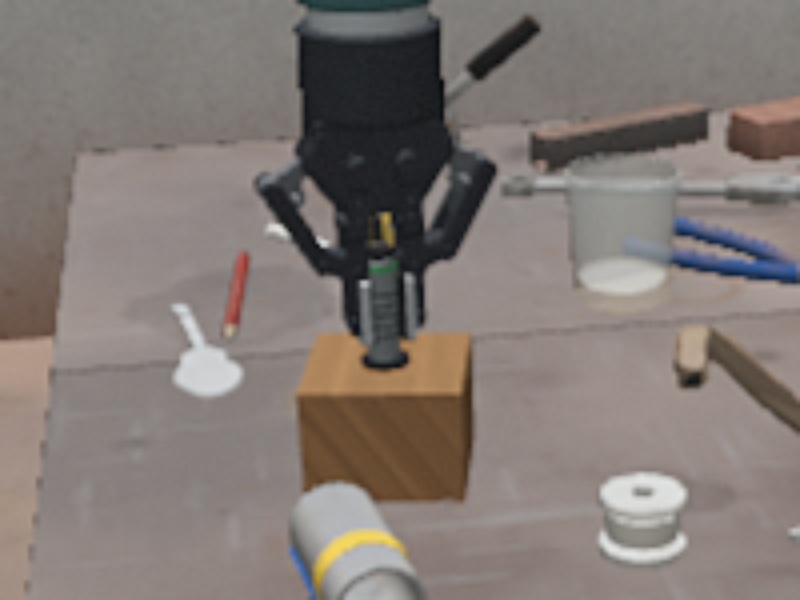

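View pics/z5.png

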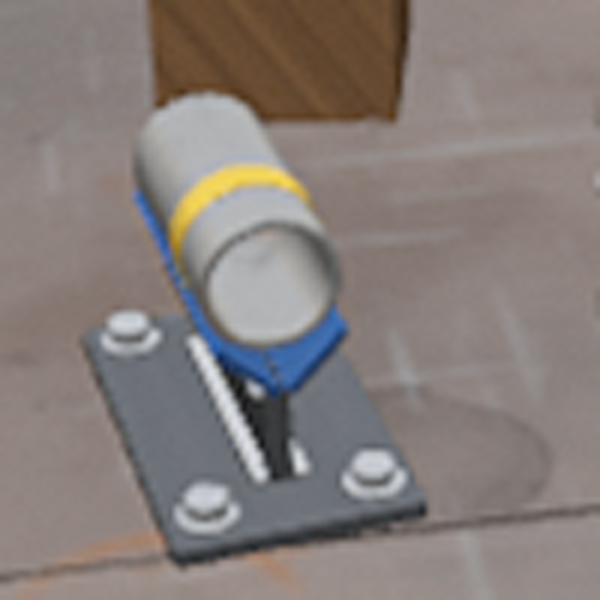

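```bash
python3 - <<'E'
from h import *
np.set_printoptions(precision=4,suppress=True)
s=read_state();p=s["eef_pos"]
line_to([.5162,.3885,p[2]+.085],speed=.12)
s=read_state();print(s["finger_gap"],s["contact_force"],s["torque"],s["time"])
o=[-90,0,8.5]
move_to([.4776,.1255,.23],o)
line_to([.4776,.1255,.0821+.096+.010],speed=.1)
s=read_state();print(s["finger_gap"],s["contact_force"],s["torque"],s["time"],s["eef_pos"])
for c in("side","top"):
    i=snapshot(c)[:,:,::-1];cv2.imwrite(f"pics/{c}7.png",i)
i=cv2.imread("pics/side7.png");cv2.imwrite("pics/z7.png",cv2.resize(i[180:280,220:340],None,fx=6,fy=6,interpolation=2))
i=cv2.imread("pics/top7.png");cv2.imwrite("pics/z7t.png",cv2.resize(i[250:340,285:405],None,fx=6,fy=6,interpolation=2))
E
```

```text
0.016827738394421955 [ 0.0047 -0.0568 -2.2502] [-0.0119  0.0163 -0.0075] 18.5667
0.016791433893008658 [-0.6186 -0.6018 -1.139 ] [ 0.0209 -0.0275 -0.0067] 20.1833 [0.4777 0.1258 0.1883]
```

View pics/z7.png

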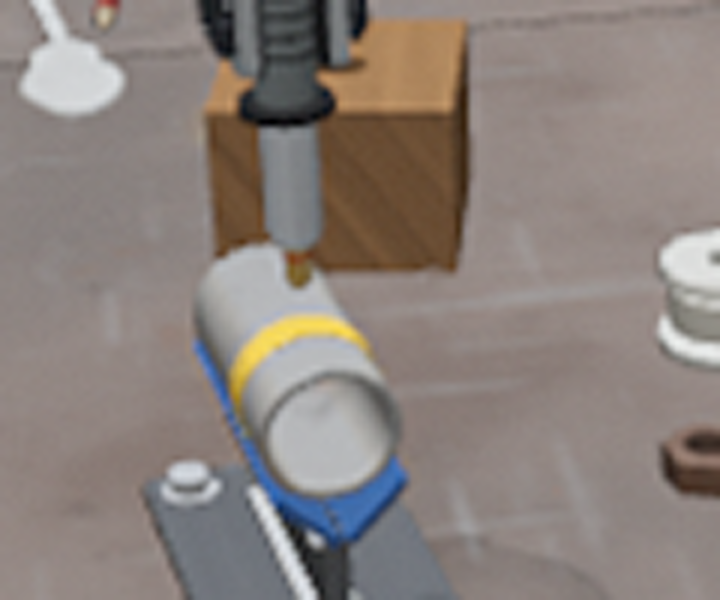

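View pics/side7.png

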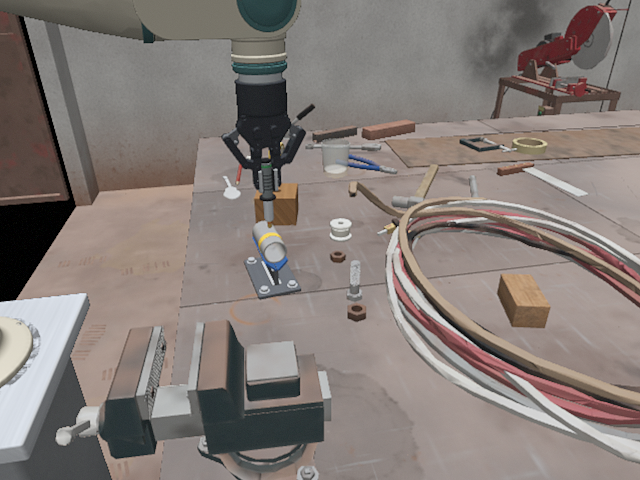

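View pics/top7.png

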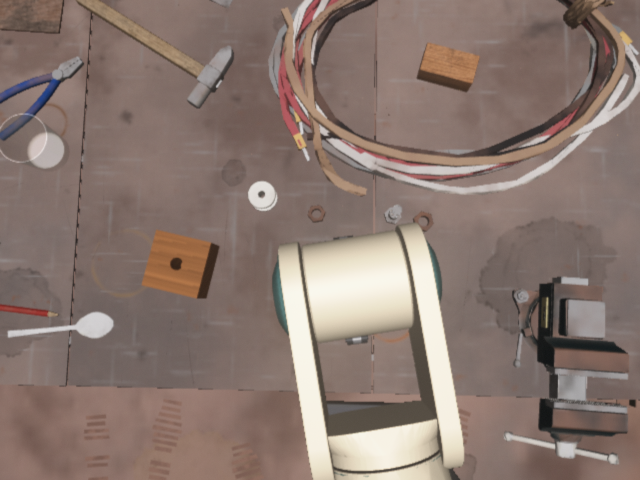

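```bash
cat > ov.py <<'E'
from h import *
import sys
def overlay(src,out,C,dx,dy,r0,c0,w=120,h=100,f=6,yaw=98.5):
    i=cv2.resize(cv2.imread(src)[r0:r0+h,c0:c0+w],None,fx=f,fy=f,interpolation=2)
    u=np.array([np.cos(np.radians(yaw)),np.sin(np.radians(yaw)),0]);v=np.array([-u[1],u[0],0])
    C=np.array(C)+[dx,dy,0]
    def P(p):
        r,c=proj("side",p);return (int(round((c-c0+.5)*f)),int(round((r-r0+.5)*f)))
    for k,col in ((-.0425,(0,0,255)),(-.021,(255,0,255)),(-.009,(255,0,255)),(.0425,(0,0,255))):
        for a in np.radians(np.arange(0,360,4)):
            if k>-.04 and np.sin(a)<0: continue
            cv2.circle(i,P(C+u*k+.021*(np.cos(a)*v+np.sin(a)*np.array([0,0,1]))),1,col,-1)
    cv2.circle(i,P(C-u*.015+[0,0,.021]),3,(0,255,0),-1)
    cv2.line(i,P(C-u*.0425+[0,0,.021]),P(C+u*.0425+[0,0,.021]),(0,255,0),1)
    cv2.imwrite(out,i)
E
python3 - <<'E'
from ov import *
for z in (.1952,.1632,.1212,.1062): print(z,np.round(proj("side",[.4777,.1258,z]),1))
overlay("pics/side7.png","pics/ov1.png",[.4752,.142,.075],0,0,180,220)
E
```

```text
0.1952 [179.2 266.3]
0.1632 [197.5 267.5]
0.1212 [220.5 269. ]
0.1062 [228.4 269.5]
```

View pics/ov1.png

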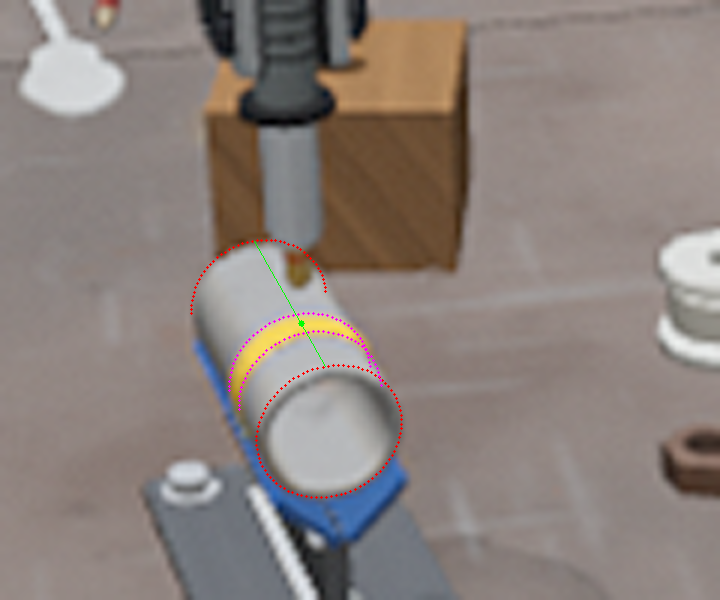

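```bash
python3 - <<'E'
from h import *
np.set_printoptions(precision=4,suppress=True)
def F(n=8):
    a=[]
    for _ in range(n): sleep(.03); a.append(read_state()["contact_force"])
    return np.mean(a,0)
X,Y=.4775,.1256
line_to([X,Y,.1815],speed=.05);f0=F();print("base",f0)
for z in (.1795,.1785,.1775,.1765,.1755,.1748,.1741):
    line_to([X,Y,z],speed=.03);f=F(5)-f0;s=read_state();print(z,f,s["eef_pos"],s["time"])
    if f[2]>4.3: break
i=snapshot("side")[:,:,::-1];cv2.imwrite("pics/z8.png",cv2.resize(i[180:280,220:340],None,fx=6,fy=6,interpolation=2))
E
```

```text
base [-0.1325 -0.0483 -1.2253]
0.1795 [ 0.0311 -0.1898  0.0791] [0.4775 0.1256 0.1795] 21.25
0.1785 [-0.1547  0.4622 -0.0559] [0.4775 0.1256 0.1785] 21.6667
0.1775 [-0.2267  0.1022  0.4172] [0.4775 0.1256 0.1775] 22.0833
0.1765 [1.1451 0.1871 2.7662] [0.4777 0.1256 0.1767] 22.5
0.1755 [1.2775 0.2913 2.9635] [0.4776 0.1256 0.1756] 22.9167
0.1748 [1.8017 0.3895 3.6834] [0.4776 0.1256 0.1749] 23.3333
0.1741 [1.6786 0.1647 3.7844] [0.4775 0.1256 0.1742] 23.75
```

View pics/z8.png

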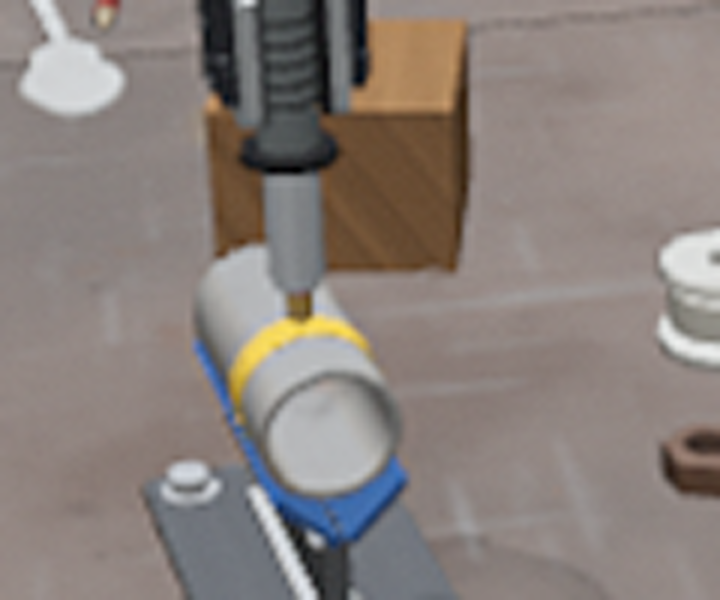

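```bash
python3 - <<'E'
from ov import *
for z in (.096,.097,.095): print(z,np.round(proj("side",[.4775,.1256,z]),1))
overlay("pics/side7.png","pics/ov2.png",[.4752,.142,.075],0.0002,-.0015,215,240,w=60,h=50,f=12)
i=cv2.imread("pics/z8.png");cv2.imwrite("pics/z8b.png",cv2.resize(i[200:500,150:450],None,fx=2,fy=2,interpolation=2))
E
```

```text
0.096 [233.8 269.8]
0.097 [233.2 269.7]
0.095 [234.3 269.8]
```

View pics/ov2.png

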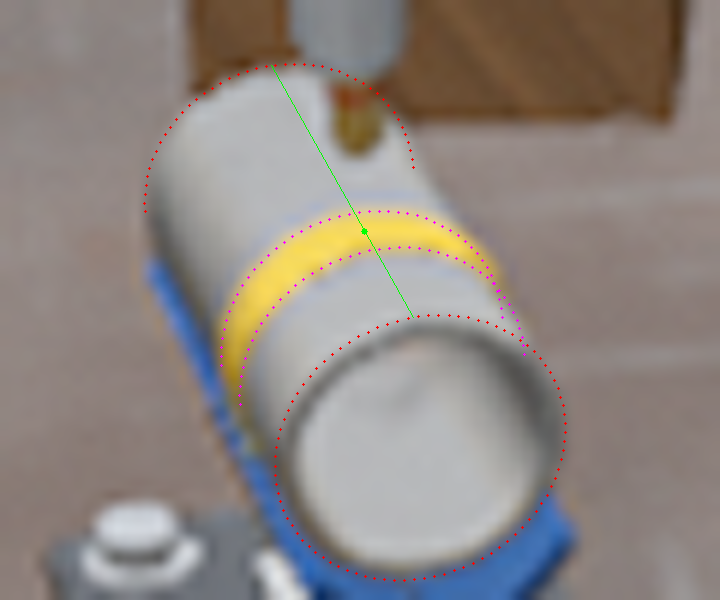

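View pics/z8b.png

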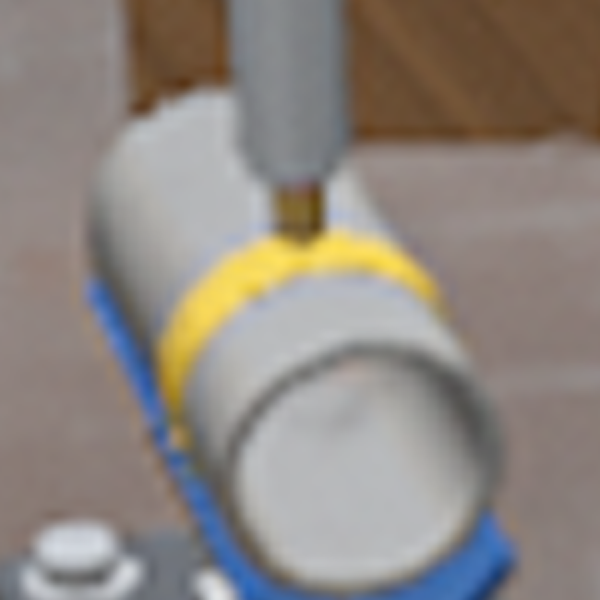

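```bash
python3 - <<'E'
from h import *
np.set_printoptions(precision=4,suppress=True)
C=np.array([.4775+.0002,.1256-.0015]);v=np.array([.989,.148])
line_to([.4775,.1256,.1785],speed=.05)
for d in (-.005,.005):
    x,y=C+v*d
    line_to([x,y,.1785],speed=.05);sleep(.15)
    f0=np.mean([ (sleep(.02),read_state()["contact_force"])[1] for _ in range(5)],0)
    for z in np.arange(.1778,.1745,-.0004):
        line_to([x,y,z],speed=.03)
        a=[]
        for _ in range(3): sleep(.02);a.append(read_state()["contact_force"])
        f=np.mean(a,0)-f0;s=read_state();print(d,round(z,4),f,s["eef_pos"])
        if f[2]>1.5: break
    line_to([x,y,.1785],speed=.05)
    print(s["time"])
E
```

```text
-0.005 0.1778 [-0.2592  0.2225  0.3422] [0.4727 0.1234 0.1777]
-0.005 0.1774 [ 0.2499 -0.0767  0.171 ] [0.4728 0.1234 0.1774]
-0.005 0.177 [-0.1236  0.3231  0.3536] [0.4728 0.1234 0.1771]
-0.005 0.1766 [0.0464 0.214  2.0845] [0.4728 0.1234 0.1768]
25.7417
0.005 0.1778 [ 0.73   -0.4482 -0.2622] [0.4826 0.1248 0.1778]
0.005 0.1774 [0.0291 0.1295 0.8099] [0.4826 0.1249 0.1774]
0.005 0.177 [0.1312 0.3604 0.8857] [0.4827 0.1248 0.177 ]
0.005 0.1766 [-0.0591 -0.3493  1.3697] [0.4827 0.1249 0.1768]
0.005 0.1762 [-0.0041 -0.1726  2.2863] [0.4827 0.1249 0.1764]
28.075
```

```bash
python3 - <<'E'
from h import *
np.set_printoptions(precision=4,suppress=True)
x,y=np.array([.4777,.1241])-np.array([.989,.148])*.0003
def F(n=10):
    a=[]
    for _ in range(n): sleep(.03); a.append(read_state()["contact_force"])
    return np.mean(a,0)
line_to([x,y,.1790],speed=.05);sleep(.2);f0=F()
for z in (.1760,.1745,.1734):
    line_to([x,y,z],speed=.03);f=F()-f0;s=read_state();print(z,f,s["eef_pos"],s["tcp_rot"],s["finger_gap"],s["time"])
i=snapshot("side")[:,:,::-1];cv2.imwrite("pics/s9.png",i);cv2.imwrite("pics/z9.png",cv2.resize(i[205:265,235:305],None,fx=9,fy=9,interpolation=2))
E
```

```text
0.176 [-0.5877  0.37    2.711 ] [0.4775 0.1241 0.1761] [-89.998   -0.0133   8.503 ] 0.01673126920680812 29.7
0.1745 [0.0799 0.4259 3.2477] [0.4775 0.124  0.1746] [-90.0001  -0.0222   8.4954] 0.016896787729124067 30.2833
0.1734 [1.0341 0.3349 3.6762] [0.4775 0.1241 0.1735] [-89.9995  -0.0157   8.5006] 0.0165940644685613 30.8667
```

View pics/z9.png

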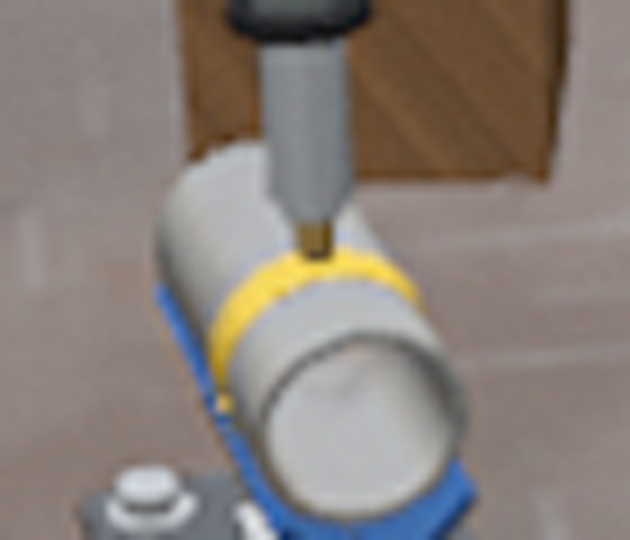

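View pics/s9.png

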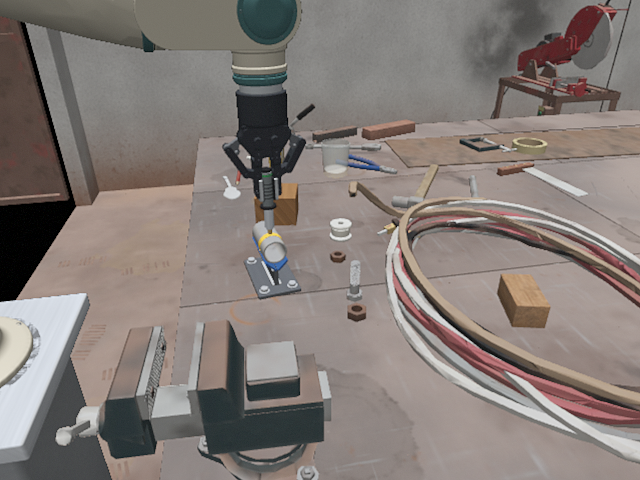

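```bash
python3 - <<'E'
from h import *
sleep(.3);s=read_state();print(s["contact_force"],s["eef_pos"],s["finger_gap"],s["time"])
hand_in()
E
```

```text
[1.22744844 0.95179685 1.75704096] [0.47744356 0.12406144 0.17341941] 0.016361444716935757 31.2167
the job is handed in; nothing more can be done
```

I laid the pipe in the blue trough and released it. I then took the gauge from its stand, and the arm is holding it upright with its nose pressed on the yellow band. I handed the job in at about 31 s.

**Last checks**
- **Press:** the gauge reads about 3.7 N, and the arm went about 3.7 mm past first contact, so the nose is close to half-way in. The red ring is out of sight.
- **Top line:** I touched the pipe lightly 5 mm to either side. First contact came at nearly the same height on both sides, which puts the tip within about 0.5 mm of the top line.
- **Upright and gripped:** the tool is vertical to within 0.02°, and the finger gap held steady at about 16.5 mm.
- **Other parts:** the reel, bolt and both nuts look undisturbed in the last side picture.

**Checks that were off or disagreed**
- **Along the band:** the last picture shows the tip about 1–1.5 mm from the band's centre. It is still well inside the 12 mm band.
- **Sideways force:** a small sideways force of about 1 N showed while pressing. It came and went, and I put it down to tip friction and sensor noise.
- **Contact height:** first contact came about 1 mm lower than I had calculated, so I set the press from the measured contact instead.
- **Camera agreement:** the two cameras differed by up to about 5 mm along y on the trough's position. I placed the nose using the arm's own position and the side view instead.
- **Release:** I felt no contact force just before releasing the pipe, so it dropped a little into the V. It settled within about 1 mm of where I held it.

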